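Heft the spice tins: rack the light ones, hold up the heaviest

ROBOT

A 6-joint arm with a two-finger parallel gripper is mounted at the origin on a cart in front of the work surface, level with it; the furniture and walls round the work are solid. World frame = base frame: x ahead of the robot, y to its left, z up, the work surface at z = 0. Lengths are in m, angles in rad, forces in N, time in s.
With the tool pointing down it reaches from about 0.3 to 0.875 m from the base axis. Payload 6.4 kg.
Tool frame: the origin (TCP) lies midway between the tips of the shut fingers; the grasp point (between the pads) lies 19 mm behind it; z points along the fingers, y is the line along which they close (so a half turn about z gives the same grasp; the last joint's range is limited). The gripper opens to 85 mm and grips with 20 to 120 N. Pads are 22 mm wide; open, the fingers measure 114 mm over their backs; the gripper's body (76 mm by 85 mm) begins 54 mm behind the grasp point. The pads swing forward as they close: fully open they stand 13 mm farther back than shut.
Start: joints at [0.967, 0.181, 1.607, -0, 1.354, -0.206], TCP at [0.223, 0.53, 0.231] pointing down, gripper open.
Joint ranges: [-2.99, 2.99], [-0.89, 2.07], [0.3, 2.58], [-1.14, 4.28], [0, 2.63], [-3.12, 3.12]. Speed limits (rad/s): [2.57, 2.57, 3.01, 3.14, 3.14, 3.14].

INTERFACE

Orientations are given as a unit quaternion [x, y, z, w].
In Python, from rig import env, optics gives the robot as it stands (env), with the cameras (optics).
- The arm moves only by the shell command python3 drive.py 'ROWS' [OPENING] [FORCE]. ROWS is one flat JSON list of numbers that holds 1 to 10 rows one after another, with no inner brackets; each row has 6 numbers: dx, dy, dz in normalised numbers (1 is 0.8 m), then a rotation vector rx, ry, rz in fractions of the full range, 1 being 2 rad; each row is the pose to reach, as a shift and turn from the pose commanded when the command began, along the tool's axes at that moment; what a row does not reach only later rows make up. A row lasts 1/8 s, in which the tool goes at most 0.0625 m and 0.188 rad, less where a joint would pass 70% of its speed; a pose out of reach is approached as far as the arm can. OPENING is the finger opening in m, set as the command begins (- or left out keeps the last). The fingers move at their own pace and stop on an object; FORCE is the grip in N (left out, the last holds). Time passes only in rows, so rows that do not move let the fingers close. It prints the time, the measured TCP pose, the force, the opening and the grip force at its end. Input that does not fit is refused with a message, and nothing moves.
- env.sense(): the state, without advancing time (a new reading comes with each control period).
- optics.read_camera(name): name is "scene" or "top" or "wrist"; returns a dict with "frame" (400x640x3 uint8, red, green, blue), "intrinsics" (3x3 intrinsics, pixels), "k1" (the pictures are not rectified: a ray, as slopes to the right and down, at radius r is drawn at 1 + k1 r^2 times it, then the intrinsics apply), "rvec" (rotation vector, rad) and "tvec" (3), from world to camera coordinates, as OpenCV has them; the wrist camera has in their place "mount" (4x4, takes a point from camera to tool coordinates, whose origin is the TCP and whose axes are the flange's). Camera axes: x right, y down, z forward; pixel columns grow to the right and rows downward; lengths in m; the calibration is good to about 2 mm. A picture is of the moment at which its call begins: read the wrist's pose just before it. There is no depth.
- env.close_job(): hands the job in; it is judged then, once.
The state is a dict: "time": time; "joint_pos": joint angles; "dq": joint speeds; "effort": joint torques, N m; "position": TCP position; "tool_rot": TCP orientation; "ft_force": force on the tool from outside, world axes, zero at the start; "ft_torque": the same for the moment, N m; "opening": finger opening in m; "finger_force": force on a finger pad.
Only numpy, scipy, OpenCV 4.12 (cv2) and the standard library are available. Lean on these libraries where they do the work, as an engineer would, in place of code of your own. Each camera call takes 0.05 s, during which the arm holds its last target. There are 200 camera calls.

TASK

Three identical closed spice tins stand on the worktop, and only hefting can tell which is the heaviest. Stand the two lighter tins in the wooden refill rack, one right down in each round pocket, and let go of them; then pick up the heaviest tin and finish while still holding it upright, still and clear of everything, with its underside at least 12 cm above the worktop. Keep the tins upright all along, and leave the rest of the things on the worktop where they are.

Things in the scene. Friction and masses are not known exactly. Their poses are not given: they have to be found in the camera images.
- tin_1: closed round spice tin, 60 mm diameter, 95 mm high: bare metal, paper band with a red stripe, green lid that stays on. The three look alike; any can be the heaviest. They weigh 0.1 to 0.8 kg, the heaviest at least 0.15 kg more than either other; what is inside may shift a few mm. Origin: centre of its underside, z up. Stands upright on the worktop.
- tin_2: closed round spice tin, 60 mm diameter, 95 mm high: bare metal, paper band with a red stripe, green lid that stays on. The three look alike; any can be the heaviest. They weigh 0.1 to 0.8 kg, the heaviest at least 0.15 kg more than either other; what is inside may shift a few mm. Origin: centre of its underside, z up. Stands upright on the worktop.
- tin_3: closed round spice tin, 60 mm diameter, 95 mm high: bare metal, paper band with a red stripe, green lid that stays on. The three look alike; any can be the heaviest. They weigh 0.1 to 0.8 kg, the heaviest at least 0.15 kg more than either other; what is inside may shift a few mm. Origin: centre of its underside, z up. Stands upright on the worktop.
- rack: fixed refill rack, a light oak block 130 x 260 x 40 mm with small steel end plates and two round pockets in its top, 120 mm apart. Origin: centre of its underside, on the worktop; y along its length, z up
- pocket_left (a point): centre of the floor of the rack's +y (rack frame) round pocket: a blind hole 68 mm across and 30 mm deep with a 3 mm chamfer at its mouth; this point is 10 mm above the worktop, the mouth 30 mm above this point
- pocket_right (a point): centre of the floor of the rack's -y (rack frame) round pocket: a blind hole 68 mm across and 30 mm deep with a 3 mm chamfer at its mouth; this point is 10 mm above the worktop, the mouth 30 mm above this point
- olive_cup: bystander: clear plastic cup of black olives, 79 mm wide, 68 mm high; loose, to be left alone. Origin: centre of its underside
- bottle_red_cap: bystander: yellow squeeze bottle with pointed red cap, 59 mm diameter, 236 mm high; loose, to be left alone. Origin: centre of its underside
- dough_ball_3: bystander: ball of dough, about 103 mm wide, 56 mm high; loose, to be left alone. Origin: centre of its underside
- clear_tub: bystander: clear round tub with a lid, 127 x 139 mm, 99 mm high; loose, to be left alone. Origin: centre of its underside

How it is judged:
On the way, in this order (a step that is already met when the one before it is completed fails the run):
1. one of the two lighter tins stands in a pocket of the rack, let go (((((horizontal distance between tin_1 and pocket_left below 0.008 m and z of tin_1 in the frame of pocket_left below 0.006 m and angle between tin_1's own z axis and vertical below 0.12 rad) or (horizontal distance between tin_1 and pocket_right below 0.008 m and z of tin_1 in the frame of pocket_right below 0.006 m and angle between tin_1's own z axis and vertical below 0.12 rad)) and contact force between tin_1 and rack below 4 N and contact force between the fingers and tin_1 below 0.1 N and linear speed of tin_1 below 0.03 m/s) or (((horizontal distance between tin_2 and pocket_left below 0.008 m and z of tin_2 in the frame of pocket_left below 0.006 m and angle between tin_2's own z axis and vertical below 0.12 rad) or (horizontal distance between tin_2 and pocket_right below 0.008 m and z of tin_2 in the frame of pocket_right below 0.006 m and angle between tin_2's own z axis and vertical below 0.12 rad)) and contact force between tin_2 and rack below 4 N and contact force between the fingers and tin_2 below 0.1 N and linear speed of tin_2 below 0.03 m/s) or (((horizontal distance between tin_3 and pocket_left below 0.008 m and z of tin_3 in the frame of pocket_left below 0.006 m and angle between tin_3's own z axis and vertical below 0.12 rad) or (horizontal distance between tin_3 and pocket_right below 0.008 m and z of tin_3 in the frame of pocket_right below 0.006 m and angle between tin_3's own z axis and vertical below 0.12 rad)) and contact force between tin_3 and rack below 4 N and contact force between the fingers and tin_3 below 0.1 N and linear speed of tin_3 below 0.03 m/s))), for 0.2 s.
2. both lighter tins stand in the rack, one in each pocket, let go ((((((horizontal distance between tin_2 and pocket_left below 0.008 m and z of tin_2 in the frame of pocket_left below 0.006 m and angle between tin_2's own z axis and vertical below 0.12 rad) or (horizontal distance between tin_2 and pocket_right below 0.008 m and z of tin_2 in the frame of pocket_right below 0.006 m and angle between tin_2's own z axis and vertical below 0.12 rad)) and contact force between tin_2 and rack below 4 N and contact force between the fingers and tin_2 below 0.1 N and linear speed of tin_2 below 0.03 m/s) and (((horizontal distance between tin_3 and pocket_left below 0.008 m and z of tin_3 in the frame of pocket_left below 0.006 m and angle between tin_3's own z axis and vertical below 0.12 rad) or (horizontal distance between tin_3 and pocket_right below 0.008 m and z of tin_3 in the frame of pocket_right below 0.006 m and angle between tin_3's own z axis and vertical below 0.12 rad)) and contact force between tin_3 and rack below 4 N and contact force between the fingers and tin_3 below 0.1 N and linear speed of tin_3 below 0.03 m/s)) or ((((horizontal distance between tin_1 and pocket_left below 0.008 m and z of tin_1 in the frame of pocket_left below 0.006 m and angle between tin_1's own z axis and vertical below 0.12 rad) or (horizontal distance between tin_1 and pocket_right below 0.008 m and z of tin_1 in the frame of pocket_right below 0.006 m and angle between tin_1's own z axis and vertical below 0.12 rad)) and contact force between tin_1 and rack below 4 N and contact force between the fingers and tin_1 below 0.1 N and linear speed of tin_1 below 0.03 m/s) and (((horizontal distance between tin_3 and pocket_left below 0.008 m and z of tin_3 in the frame of pocket_left below 0.006 m and angle between tin_3's own z axis and vertical below 0.12 rad) or (horizontal distance between tin_3 and pocket_right below 0.008 m and z of tin_3 in the frame of pocket_right below 0.006 m and angle between tin_3's own z axis and vertical below 0.12 rad)) and contact force between tin_3 and rack below 4 N and contact force between the fingers and tin_3 below 0.1 N and linear speed of tin_3 below 0.03 m/s)) or ((((horizontal distance between tin_1 and pocket_left below 0.008 m and z of tin_1 in the frame of pocket_left below 0.006 m and angle between tin_1's own z axis and vertical below 0.12 rad) or (horizontal distance between tin_1 and pocket_right below 0.008 m and z of tin_1 in the frame of pocket_right below 0.006 m and angle between tin_1's own z axis and vertical below 0.12 rad)) and contact force between tin_1 and rack below 4 N and contact force between the fingers and tin_1 below 0.1 N and linear speed of tin_1 below 0.03 m/s) and (((horizontal distance between tin_2 and pocket_left below 0.008 m and z of tin_2 in the frame of pocket_left below 0.006 m and angle between tin_2's own z axis and vertical below 0.12 rad) or (horizontal distance between tin_2 and pocket_right below 0.008 m and z of tin_2 in the frame of pocket_right below 0.006 m and angle between tin_2's own z axis and vertical below 0.12 rad)) and contact force between tin_2 and rack below 4 N and contact force between the fingers and tin_2 below 0.1 N and linear speed of tin_2 below 0.03 m/s)))), for 0.2 s.
At the end, for the whole second after the job is handed in: both lighter tins stand let go in the pockets, each pressing under 4 N on the rack (8 mm of centre, 6 mm of the floor, 0.12 rad); the heaviest is held in the fingers, underside over 115 mm above the worktop, upright within 0.2 rad, still, touching no rack, tin or bystander ((((((horizontal distance between tin_2 and pocket_left below 0.008 m and z of tin_2 in the frame of pocket_left below 0.006 m and angle between tin_2's own z axis and vertical below 0.12 rad) or (horizontal distance between tin_2 and pocket_right below 0.008 m and z of tin_2 in the frame of pocket_right below 0.006 m and angle between tin_2's own z axis and vertical below 0.12 rad)) and contact force between tin_2 and rack below 4 N and contact force between the fingers and tin_2 below 0.1 N and linear speed of tin_2 below 0.03 m/s) and (((horizontal distance between tin_3 and pocket_left below 0.008 m and z of tin_3 in the frame of pocket_left below 0.006 m and angle between tin_3's own z axis and vertical below 0.12 rad) or (horizontal distance between tin_3 and pocket_right below 0.008 m and z of tin_3 in the frame of pocket_right below 0.006 m and angle between tin_3's own z axis and vertical below 0.12 rad)) and contact force between tin_3 and rack below 4 N and contact force between the fingers and tin_3 below 0.1 N and linear speed of tin_3 below 0.03 m/s) and height (world z) of tin_1 above 0.115 m and angle between tin_1's own z axis and vertical below 0.2 rad and linear speed of tin_1 below 0.03 m/s and contact force between the fingers and tin_1 above 1 N and contact force between tin_1 and rack below 0.1 N and contact force between tin_1 and tin_2 below 0.1 N and contact force between tin_1 and tin_3 below 0.1 N and contact force between tin_1 and olive_cup below 0.1 N and contact force between tin_1 and bottle_red_cap below 0.1 N and contact force between tin_1 and dough_ball_3 below 0.1 N and contact force between tin_1 and clear_tub below 0.1 N) or ((((horizontal distance between tin_1 and pocket_left below 0.008 m and z of tin_1 in the frame of pocket_left below 0.006 m and angle between tin_1's own z axis and vertical below 0.12 rad) or (horizontal distance between tin_1 and pocket_right below 0.008 m and z of tin_1 in the frame of pocket_right below 0.006 m and angle between tin_1's own z axis and vertical below 0.12 rad)) and contact force between tin_1 and rack below 4 N and contact force between the fingers and tin_1 below 0.1 N and linear speed of tin_1 below 0.03 m/s) and (((horizontal distance between tin_3 and pocket_left below 0.008 m and z of tin_3 in the frame of pocket_left below 0.006 m and angle between tin_3's own z axis and vertical below 0.12 rad) or (horizontal distance between tin_3 and pocket_right below 0.008 m and z of tin_3 in the frame of pocket_right below 0.006 m and angle between tin_3's own z axis and vertical below 0.12 rad)) and contact force between tin_3 and rack below 4 N and contact force between the fingers and tin_3 below 0.1 N and linear speed of tin_3 below 0.03 m/s) and height (world z) of tin_2 above 0.115 m and angle between tin_2's own z axis and vertical below 0.2 rad and linear speed of tin_2 below 0.03 m/s and contact force between the fingers and tin_2 above 1 N and contact force between tin_2 and rack below 0.1 N and contact force between tin_2 and tin_1 below 0.1 N and contact force between tin_2 and tin_3 below 0.1 N and contact force between tin_2 and olive_cup below 0.1 N and contact force between tin_2 and bottle_red_cap below 0.1 N and contact force between tin_2 and dough_ball_3 below 0.1 N and contact force between tin_2 and clear_tub below 0.1 N) or ((((horizontal distance between tin_1 and pocket_left below 0.008 m and z of tin_1 in the frame of pocket_left below 0.006 m and angle between tin_1's own z axis and vertical below 0.12 rad) or (horizontal distance between tin_1 and pocket_right below 0.008 m and z of tin_1 in the frame of pocket_right below 0.006 m and angle between tin_1's own z axis and vertical below 0.12 rad)) and contact force between tin_1 and rack below 4 N and contact force between the fingers and tin_1 below 0.1 N and linear speed of tin_1 below 0.03 m/s) and (((horizontal distance between tin_2 and pocket_left below 0.008 m and z of tin_2 in the frame of pocket_left below 0.006 m and angle between tin_2's own z axis and vertical below 0.12 rad) or (horizontal distance between tin_2 and pocket_right below 0.008 m and z of tin_2 in the frame of pocket_right below 0.006 m and angle between tin_2's own z axis and vertical below 0.12 rad)) and contact force between tin_2 and rack below 4 N and contact force between the fingers and tin_2 below 0.1 N and linear speed of tin_2 below 0.03 m/s) and height (world z) of tin_3 above 0.115 m and angle between tin_3's own z axis and vertical below 0.2 rad and linear speed of tin_3 below 0.03 m/s and contact force between the fingers and tin_3 above 1 N and contact force between tin_3 and rack below 0.1 N and contact force between tin_3 and tin_1 below 0.1 N and contact force between tin_3 and tin_2 below 0.1 N and contact force between tin_3 and olive_cup below 0.1 N and contact force between tin_3 and bottle_red_cap below 0.1 N and contact force between tin_3 and dough_ball_3 below 0.1 N and contact force between tin_3 and clear_tub below 0.1 N))); the arm keeps its last pose, push and grip.
It fails at once if a tin is tipped over (more than 0.6 rad) (angle between any of tin_1, tin_2, tin_3's own z axis and vertical above 0.6 rad).
It fails at once if a bystander is moved by more than 30 mm (distance of any of olive_cup, bottle_red_cap, dough_ball_3, clear_tub from where it was at the start of the episode above 0.03 m).
It also fails if it takes over 72 s, if anything falls off the work surface, if the arm or the gripper's body presses on something with over 40 N, if the wrist force passes 120 N, or if a joint passes its speed limit or range.

## Working session

There is one attempt and no reset: what is moved stays moved. The work goes in short steps, Python scripts to look and compute and a shell command to move; the robot and the scene stay as the last step left them, time stands still between calls to the robot, and variables do not carry over. Pictures are saved under pics/ and viewed, at most 10 in all, crops included, and the job is handed in when it is done.

```bash
ls; mkdir -p pics; python3 - <<'E'
from rig import env, optics
import cv2,numpy as np
s=env.sense();print({k:np.round(v,3).tolist() for k,v in s.items()})
ims=[]
for n in("scene","top"):
    c=optics.read_camera(n);cv2.imwrite(f"pics/{n}0.png",c["frame"][:,:,::-1])
    print(n,c["intrinsics"],c["k1"],c["rvec"],c["tvec"])
c=optics.read_camera("wrist");print(c["intrinsics"],c["k1"],c["mount"])
E
```

```text
drive.py
pics
rig.py
{'time': 0.0, 'joint_pos': [0.967, 0.182, 1.608, -0.0, 1.354, -0.206], 'dq': [-0.001, -0.002, -0.001, 0.001, -0.001, 0.002], 'effort': [-0.0, -44.488, -35.133, -0.0, 0.009, -0.0], 'position': [0.222, 0.53, 0.23], 'tool_rot': [0.198, 0.98, -0.001, -0.0], 'ft_force': [0.629, -0.222, -0.451], 'ft_torque': [0.011, 0.008, 0.036], 'finger_force': 0.0, 'opening': 0.085}
scene [[375.47014693   0.         318.31432253]
 [  0.         375.47014693 204.3057709 ]
 [  0.           0.           1.        ]] -0.033220471006962134 [ 2.17699643 -0.89034671  0.39744717] [-0.3964767   0.30455873  0.93520344]
top [[491.13471424   0.         316.54311882]
 [  0.         491.13471424 202.18400119]
 [  0.           0.           1.        ]] -0.024664273081935955 [ 2.16896015 -2.11193062  0.19524692] [-0.00480696  0.57789178  1.43691914]
[[289.20455654   0.         320.9964825 ]
 [  0.         289.20455654 205.36127163]
 [  0.           0.           1.        ]] -0.05355410261098362 [[ 1.05584025e-04 -9.55159549e-01 -2.96091581e-01  7.50326695e-02]
 [ 9.99999993e-01  1.16701681e-04 -1.98745999e-05  4.90821867e-04]
 [ 5.35377993e-05 -2.96091577e-01  9.55159555e-01 -1.44092901e-01]
 [ 0.00000000e+00  0.00000000e+00  0.00000000e+00  1.00000000e+00]]
```

View pics/top0.png

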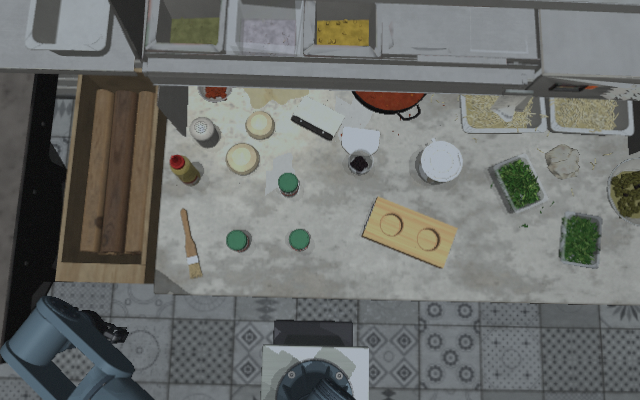

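View pics/scene0.png

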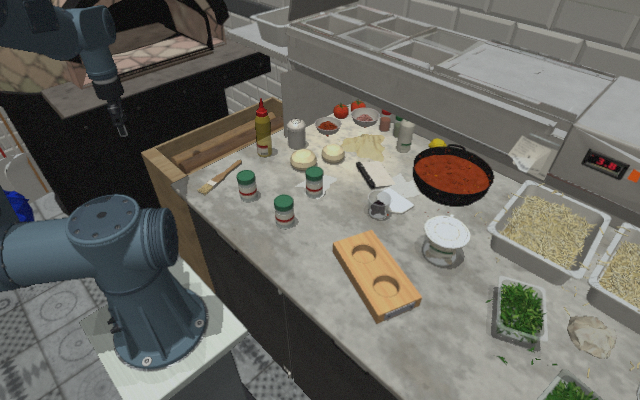

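The top view shows three green lids near (237,240), (299,239) and (288,183), and the rack near (409,233) with pockets at (391,225) and (428,239). The bystanders stand clear: bottle (180,170), dough balls (240,158) and (260,124), cup (360,163), tub (440,160). The scene view agrees.

```bash
cat > h.py <<'E'
from rig import env, optics
import cv2,numpy as np
from scipy.spatial.transform import Rotation as R
def cast(c,px,z):
    "pixels -> world points on plane z (fixed cameras)"
    px=np.asarray(px,float).reshape(-1,2);K=c["intrinsics"];d=(px-K[:2,2])/K[0,0];s=d.copy()
    for _ in range(8): s=d/(1+c["k1"]*(s**2).sum(1,keepdims=True))
    if "mount" in c:
        Rw=c["pose"][:3,:3];o=c["pose"][:3,3]
    else:
        Rc=R.from_rotvec(np.ravel(c["rvec"])).as_matrix();Rw=Rc.T;o=-Rc.T@np.ravel(c["tvec"])
    v=np.c_[s,np.ones(len(s))]@Rw.T
    return o+v*((z-o[2])/v[:,2])[:,None]
def wrist():
    s=env.sense();T=np.eye(4);T[:3,:3]=R.from_quat(s["tool_rot"]).as_matrix();T[:3,3]=s["position"]
    c=optics.read_camera("wrist");c["pose"]=T@c["mount"];return c
def blobs(f,lo,hi,amin):
    m=cv2.inRange(cv2.cvtColor(f,cv2.COLOR_RGB2HSV),lo,hi)
    m=cv2.morphologyEx(m,cv2.MORPH_CLOSE,np.ones((3,3)))
    return [k for k in cv2.findContours(m,0,cv2.CHAIN_APPROX_NONE)[0] if cv2.contourArea(k)>amin]
GREEN=((65,70,30),(95,255,200))
def lids(c):
    out=[]
    for k in blobs(c["frame"],*GREEN,120):
        p=cast(c,k,.095)[:,:2].astype(np.float32); ce,r=cv2.minEnclosingCircle(p)
        out.append((ce,r,cv2.minAreaRect(p)[1]))
    return out
E
python3 - <<'E'
from h import *
np.set_printoptions(precision=3,suppress=True)
for n in("top","scene"):
    c=optics.read_camera(n)
    print(n)
    for l in lids(c): print(np.round(l[0],3),round(l[1],3),np.round(l[2],3))
    for k in blobs(c["frame"],(8,70,110),(25,200,255),1500):
        x,y,w,h=cv2.boundingRect(k)
        p=cast(c,k,.04)[:,:2].astype(np.float32);print((x,y,w,h),cv2.minAreaRect(p))
c=optics.read_camera("top")
for nm,px,z in(("bottle",(180,168),.1),("dough",(242,158),.03),("dough2",(260,124),.03),("cup",(360,163),.04),("tub",(440,160),.09)): print(nm,cast(c,px,z))
E
```

```text
top
[0.453 0.24 ] 0.03 [0.058 0.054]
[0.461 0.06 ] 0.029 [0.055 0.055]
[0.627 0.098] 0.03 [0.057 0.056]
(363, 197, 94, 71) ((0.4970410466194153, -0.27274373173713684), (0.2584303617477417, 0.1297196000814438), 69.38298034667969)
scene
[0.457 0.049] 0.036 [0.068 0.055]
[0.449 0.229] 0.038 [0.075 0.052]
[0.622 0.087] 0.037 [0.069 0.053]
(333, 230, 89, 90) ((0.4956791400909424, -0.2822520136833191), (0.2725672125816345, 0.13348428905010223), 69.3326187133789)
(504, 204, 88, 59) ((1.006813645362854, -0.5625641942024231), (0.19292274117469788, 0.27674397826194763), 85.91773986816406)
bottle [[0.66  0.416 0.1  ]]
dough [[0.713 0.245 0.03 ]]
dough2 [[0.825 0.194 0.03 ]]
cup [[ 0.706 -0.121  0.04 ]]
tub [[ 0.709 -0.356  0.09 ]]
```

```bash
cat > to.py <<'E'
# usage: to.py x y z [yawdeg of tool y axis]: shift in tool axes to reach a world TCP position
import sys
from h import *
s=env.sense();Rt=R.from_quat(s["tool_rot"]);t=np.array(sys.argv[1:4],float)
print("shift",np.round(Rt.inv().apply(t-s["position"]),4),"t",round(s["time"],2),"y axis",np.round(Rt.as_matrix()[:,1],3),"F",np.round(s["ft_force"],2))
E
python3 to.py .453 .24 .2
```

```text
shift [-0.3247 -0.1781  0.0311] t 0.3 y axis [ 0.387  0.922 -0.001] F [ 0.38 -0.71  0.15]
```

The rows are not in the units I measure in: shifts go in shares of 0.8 m and turns go in shares of 2 rad. I convert before sending: -0.325 m is -0.4063, -0.31 m is -0.3875.

```bash
python3 drive.py '[-0.0675, -0.0375, 0.0063, 0, 0, 0, -0.135, -0.075, 0.0125, 0, 0, 0, -0.2025, -0.1125, 0.0188, 0, 0, 0, -0.27, -0.15, 0.025, 0, 0, 0, -0.3375, -0.1875, 0.0313, 0, 0, 0, -0.3875, -0.2125, 0.0388, 0, 0, 0, -0.4063, -0.2225, 0.0388, 0, 0, 0, -0.4063, -0.2225, 0.0388, 0, 0, 0, -0.4063, -0.2225, 0.0388, 0, 0, 0]' 0.085 30
python3 - <<'E'
from h import *
c=wrist();cv2.imwrite("pics/w1.png",c["frame"][:,:,::-1])
for l in lids(c): print(np.round(l[0],3),round(l[1],3),np.round(l[2],3))
E
python3 to.py .453 .24 .046
```

```text
time: 1.42
position: [0.4526, 0.2412, 0.2004]
tool_rot: [0.197, 0.98, 0.0, -0.0]
ft_force: [-1.2, -0.0, 0.6]
opening: 0.0851
finger_force: 0.0
[0.46  0.064] 0.036 [0.058 0.07 ]
[0.453 0.241] 0.031 [0.058 0.06 ]
shift [-0.001  -0.0011  0.1544] t 1.48 y axis [0.386 0.923 0.   ] F [-0.17  0.69 -0.11]
```

View pics/w1.png

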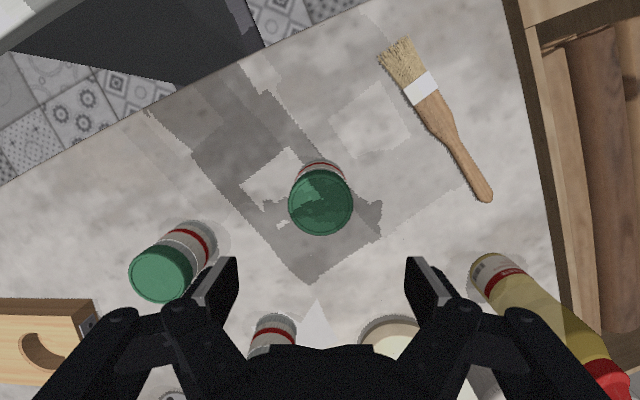

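The wrist view shows tin A's lid at (320,200), centred between the fingers, and it measures (0.453,0.241), matching the top view. Tin B is at (160,275), the red-stripe tin below is C, and the bottle is at the right, clear of the fingers.

Scaled: 0.154 m is 0.1925, 0.14 m is 0.175.

```bash
python3 drive.py '[0, 0, 0.0625, 0, 0, 0, 0, 0, 0.125, 0, 0, 0, 0, 0, 0.175, 0, 0, 0, 0, 0, 0.1925, 0, 0, 0, 0, 0, 0.1925, 0, 0, 0]' 
python3 drive.py '[0, 0, 0, 0, 0, 0, 0, 0, 0, 0, 0, 0, 0, 0, 0, 0, 0, 0, 0, 0, 0, 0, 0, 0, 0, 0, 0, 0, 0, 0, 0, 0, 0, 0, 0, 0]' 0.04 35
python3 drive.py '[0, 0, -0.0125, 0, 0, 0, 0, 0, -0.0375, 0, 0, 0, 0, 0, -0.0625, 0, 0, 0, 0, 0, -0.0625, 0, 0, 0, 0, 0, -0.0625, 0, 0, 0, 0, 0, -0.0625, 0, 0, 0, 0, 0, -0.0625, 0, 0, 0, 0, 0, -0.0625, 0, 0, 0]' 
for i in 1 2 3 4; do python3 drive.py '[0, 0, 0, 0, 0, 0]' | grep ft_f;done
```

```text
time: 2.1
position: [0.4528, 0.2408, 0.0462]
tool_rot: [0.197, 0.98, -0.0, -0.001]
ft_force: [0.7, -0.8, 0.6]
opening: 0.0851
finger_force: 0.0
time: 2.85
position: [0.4548, 0.2405, 0.0483]
tool_rot: [0.198, 0.98, 0.001, 0.001]
ft_force: [-2.1, 0.1, 6.2]
opening: 0.0593
finger_force: 37.9
time: 3.85
position: [0.4532, 0.24, 0.0959]
tool_rot: [0.198, 0.98, -0.0, -0.0]
ft_force: [-0.1, -0.3, -2.7]
opening: 0.0593
finger_force: 38.7
ft_force: [-0.2, 0.4, -2.7]
ft_force: [-0.5, 0.3, -2.5]
ft_force: [-0.2, 0.2, -2.7]
ft_force: [0.1, -0.7, -2.4]
```

Scaled: 0.048 m is 0.06, 0.045 m is 0.0563.

```bash
python3 drive.py '[0, 0, 0.0375, 0, 0, 0, 0, 0, 0.0563, 0, 0, 0, 0, 0, 0.06, 0, 0, 0, 0, 0, 0.06, 0, 0, 0]' 
python3 drive.py '[0, 0, 0, 0, 0, 0, 0, 0, 0, 0, 0, 0, 0, 0, 0, 0, 0, 0, 0, 0, -0.0375, 0, 0, 0, 0, 0, -0.1, 0, 0, 0, 0, 0, -0.1625, 0, 0, 0, 0, 0, -0.1925, 0, 0, 0, 0, 0, -0.1925, 0, 0, 0]' 0.085
python3 to.py .461 .062 .2
```

```text
time: 4.85
position: [0.4534, 0.2401, 0.0485]
tool_rot: [0.198, 0.98, -0.0, -0.0]
ft_force: [0.3, 0.5, -2.0]
opening: 0.0591
finger_force: 39.0
time: 5.85
position: [0.4549, 0.2405, 0.2046]
tool_rot: [0.198, 0.98, 0.001, 0.002]
ft_force: [-0.4, -0.8, -0.5]
opening: 0.0849
finger_force: 0.0
shift [-0.0748 -0.1623  0.0044] t 5.85 y axis [0.387 0.922 0.003] F [-0.37 -0.77 -0.47]
```

Scaled: -0.163 m is -0.2038, -0.15 m is -0.1875.

```bash
python3 drive.py '[-0.0313, -0.0675, 0, 0, 0, 0, -0.0625, -0.135, 0, 0, 0, 0, -0.0875, -0.1875, 0, 0, 0, 0, -0.095, -0.2038, 0, 0, 0, 0, -0.095, -0.2038, 0, 0, 0, 0]' | grep posi
python3 - <<'E'
from h import *
c=wrist()
for l in lids(c): print(np.round(l[0],3),round(l[1],3),np.round(l[2],3))
l=[l[0] for l in lids(c)]
import sys
E
python3 to.py .461 .061 .046
```

```text
position: [0.4598, 0.0601, 0.2012]
[0.619 0.089] 0.033 [0.035 0.063]
[0.46 0.06] 0.031 [0.058 0.061]
[0.451 0.236] 0.034 [0.067 0.058]
shift [-0.0013  0.0005  0.1554] t 6.53 y axis [0.388 0.922 0.   ] F [-0.33  0.16 -0.14]
```

B measures (0.460,0.060), directly below the tool.

Scaled: 0.154 m is 0.1925, 0.14 m is 0.175.

```bash
python3 drive.py '[0, 0, 0.0625, 0, 0, 0, 0, 0, 0.125, 0, 0, 0, 0, 0, 0.175, 0, 0, 0, 0, 0, 0.1925, 0, 0, 0, 0, 0, 0.1925, 0, 0, 0]' | grep posi
python3 drive.py '[0, 0, 0, 0, 0, 0, 0, 0, 0, 0, 0, 0, 0, 0, 0, 0, 0, 0, 0, 0, 0, 0, 0, 0, 0, 0, 0, 0, 0, 0, 0, 0, 0, 0, 0, 0]' 0.04 35
python3 drive.py '[0, 0, -0.0125, 0, 0, 0, 0, 0, -0.0375, 0, 0, 0, 0, 0, -0.0625, 0, 0, 0, 0, 0, -0.0625, 0, 0, 0, 0, 0, -0.0625, 0, 0, 0, 0, 0, -0.0625, 0, 0, 0, 0, 0, -0.0625, 0, 0, 0, 0, 0, -0.0625, 0, 0, 0]' 
for i in 1 2 3 ; do python3 drive.py '[0, 0, 0, 0, 0, 0]' | grep ft_f;done
```

```text
position: [0.4599, 0.0614, 0.0479]
time: 7.9
position: [0.4619, 0.0603, 0.0501]
tool_rot: [0.198, 0.98, 0.0, 0.002]
ft_force: [-1.3, -0.7, 7.0]
opening: 0.0596
finger_force: 37.2
time: 8.9
position: [0.4601, 0.0604, 0.0979]
tool_rot: [0.198, 0.98, -0.0, -0.0]
ft_force: [-0.5, 0.1, -2.0]
opening: 0.0596
finger_force: 38.4
ft_force: [-0.1, -0.0, -2.0]
ft_force: [-0.3, -0.3, -2.6]
ft_force: [-0.0, 0.2, -2.3]
```

A (≈2.6 N) and B (≈2.3 N) differ by far less than 0.15 kg, so neither is the heaviest and C must be. I'll carry B to the rack and look at the pockets from just beyond it on the way.

```bash
python3 to.py .58 -.2 .2
```

```text
shift [-0.2112 -0.1937 -0.1017] t 9.28 y axis [0.387 0.922 0.   ] F [-0.01  0.24 -2.33]
```

Scaled: -0.21 m is -0.2625, -0.205 m is -0.2563.

```bash
python3 drive.py '[0, 0, -0.05, 0, 0, 0, 0, 0, -0.1125, 0, 0, 0, -0.0375, -0.0375, -0.125, 0, 0, 0, -0.0875, -0.0813, -0.125, 0, 0, 0, -0.1375, -0.125, -0.125, 0, 0, 0, -0.1875, -0.1725, -0.125, 0, 0, 0, -0.2313, -0.2125, -0.125, 0, 0, 0, -0.2563, -0.2363, -0.125, 0, 0, 0, -0.2625, -0.2413, -0.125, 0, 0, 0, -0.2625, -0.2413, -0.125, 0, 0, 0]' 
python3 drive.py '[0, 0, 0, 0, 0, 0, 0, 0, 0, 0, 0, 0, 0, 0, 0, 0, 0, 0]' | grep posi
python3 - <<'E'
from h import *
c=wrist();cv2.imwrite("pics/w2.png",c["frame"][:,:,::-1])
for k in blobs(c["frame"],(8,70,110),(25,200,255),1500):
    p=cast(c,k,.04)[:,:2].astype(np.float32);print(cv2.boundingRect(k),cv2.minAreaRect(p))
E
```

```text
time: 10.52
position: [0.5788, -0.1984, 0.1979]
tool_rot: [0.198, 0.98, 0.0, -0.001]
ft_force: [-0.4, -0.1, -1.4]
opening: 0.0593
finger_force: 39.3
position: [0.5791, -0.1982, 0.1985]
(89, 75, 259, 136) ((0.49789685010910034, -0.27622130513191223), (0.26085028052330017, 0.13059212267398834), 69.304931640625)
```

View pics/w2.png

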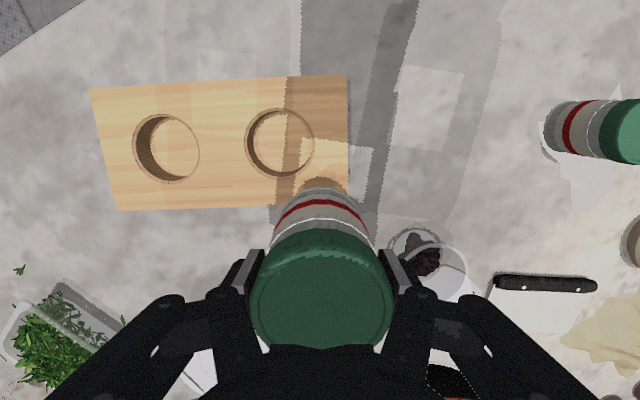

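The wrist view shows the two pocket mouths centred near (280,142) (left pocket) and (166,148) (right pocket), with the held tin upright and its lid near (321,293). I'll turn these into points.

```bash
python3 - <<'E'
from h import *
c=wrist();s=env.sense()
print("pockets",cast(c,[(280,142),(166,148)],.04).round(4))
r=np.array([.4975,-.2745]);u=np.array([np.cos(np.radians(69.35)),np.sin(np.radians(69.35))])
print("from rack",r+.06*u,r-.06*u)
k=max(blobs(c["frame"],*GREEN,500),key=cv2.contourArea)
p=cast(c,k,s["position"][2]+.047);ce,rad=cv2.minEnclosingCircle(p[:,:2].astype(np.float32));print("lid",ce,rad,"tcp",s["position"])
x,y,w,h=cv2.boundingRect(k); print("px",x,y,w,h)
E
python3 to.py .477 -.331 .2
```

```text
pockets [[ 0.5174 -0.2177  0.04  ]
 [ 0.4756 -0.3309  0.04  ]]
from rack [ 0.5186595  -0.21835487] [ 0.4763405  -0.33064513]
lid (0.5745235085487366, -0.196223184466362) 0.031420547515153885 tcp [ 0.5791815  -0.19854591  0.19847987]
px 249 228 146 122
shift [ 0.043  -0.1617 -0.0015] t 11.0 y axis [ 0.387  0.922 -0.   ] F [-0.18  0.7  -1.36]
```

Scaled: -0.162 m is -0.2025, -0.05 m is -0.0625.

```bash
python3 drive.py '[0.0188, -0.0625, 0, 0, 0, 0, 0.0375, -0.125, 0, 0, 0, 0, 0.05, -0.1813, 0, 0, 0, 0, 0.0525, -0.2025, 0, 0, 0, 0, 0.0525, -0.2025, 0, 0, 0, 0, 0.0525, -0.2025, 0, 0, 0, 0]' 
python3 drive.py '[0, 0, 0, 0, 0, 0]' | grep ft_f
python3 to.py .478 -.331 .06
```

```text
time: 11.75
position: [0.4784, -0.3309, 0.1982]
tool_rot: [0.197, 0.98, 0.0, 0.0]
ft_force: [-0.5, 0.3, -1.2]
opening: 0.0588
finger_force: 39.4
ft_force: [0.1, 0.9, -0.8]
shift [ 0.0003 -0.0005  0.1382] t 11.88 y axis [0.386 0.923 0.   ] F [ 0.14  0.86 -0.85]
```

Scaled: 0.13 m is 0.1625, 0.05 m is 0.0625.

```bash
python3 drive.py '[0, 0, 0.0625, 0, 0, 0, 0, 0, 0.1188, 0, 0, 0, 0, 0, 0.1375, 0, 0, 0, 0, 0, 0.15, 0, 0, 0, 0, 0, 0.1588, 0, 0, 0, 0, 0, 0.1625, 0, 0, 0, 0, 0, 0.1625, 0, 0, 0]' 
python3 drive.py '[0, 0, 0.005, 0, 0, 0, 0, 0, 0.0088, 0, 0, 0, 0, 0, 0.0088, 0, 0, 0]'
```

```text
time: 12.75
position: [0.478, -0.3323, 0.069]
tool_rot: [0.198, 0.98, -0.0, 0.0]
ft_force: [0.2, -0.2, -1.0]
opening: 0.0594
finger_force: 39.5
time: 13.12
position: [0.4775, -0.3318, 0.061]
tool_rot: [0.198, 0.98, 0.0, -0.0]
ft_force: [-0.1, -0.0, -2.5]
opening: 0.0593
finger_force: 39.5
```

Scaled: 0.002 m is 0.0025.

```bash
python3 drive.py '[0, 0, 0.0025, 0, 0, 0, 0, 0, 0.0025, 0, 0, 0, 0, 0, 0.0025, 0, 0, 0]'
python3 drive.py '[0, 0, 0, 0, 0, 0, 0, 0, 0, 0, 0, 0, 0, 0, 0, 0, 0, 0, 0, 0, 0, 0, 0, 0]' 0.085
python3 drive.py '[0, 0, -0.0625, 0, 0, 0, 0, 0, -0.125, 0, 0, 0, 0, 0, -0.1688, 0, 0, 0, 0, 0, -0.175, 0, 0, 0, 0, 0, -0.175, 0, 0, 0]'
for i in 1 2 3; do python3 drive.py '[0, 0, 0, 0, 0, 0]' | grep ft_f;done
python3 - <<'E'
from h import *
c=wrist()
for l in lids(c): print(np.round(l[0],3),round(l[1],3),np.round(l[2],3))
c=optics.read_camera("top");cv2.imwrite("pics/t2.png",cv2.resize(c["frame"][100:300,200:520,::-1],None,fx=2,fy=2))
E
python3 to.py .627 .098 .2
```

```text
time: 13.5
position: [0.4779, -0.3322, 0.0602]
tool_rot: [0.198, 0.98, -0.0, 0.0]
ft_force: [-2.2, 0.7, 5.1]
opening: 0.0592
finger_force: 39.8
time: 14.0
position: [0.4777, -0.332, 0.0592]
tool_rot: [0.198, 0.98, 0.0, -0.0]
ft_force: [-0.3, -0.3, 0.3]
opening: 0.0849
finger_force: 0.0
time: 14.62
position: [0.4774, -0.3317, 0.1986]
tool_rot: [0.198, 0.98, 0.0, -0.0]
ft_force: [-0.3, 0.7, -0.7]
opening: 0.0849
finger_force: 0.0
ft_force: [-0.3, -0.8, -0.1]
ft_force: [0.3, -0.1, 0.2]
ft_force: [0.1, -0.6, -0.9]
[ 0.48  -0.333] 0.032 [0.06  0.063]
shift [ 0.0288  0.4542 -0.001 ] t 15.1 y axis [0.387 0.922 0.   ] F [ 0.12 -0.47 -0.34]
```

View pics/t2.png

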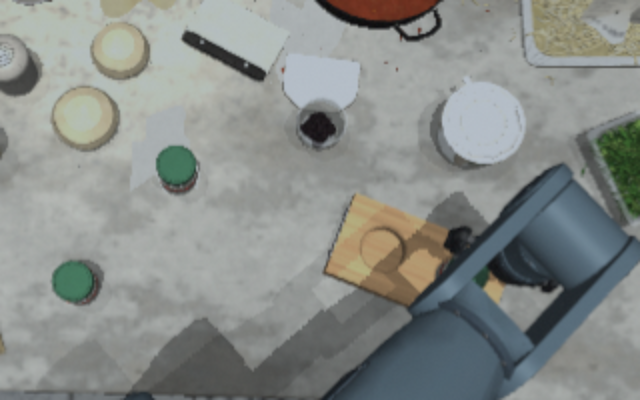

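The top crop shows the arm over the rack with B under the gripper at the right pocket, the left pocket empty at crop (383,250), and A at (73,281) and C at (177,168) unmoved. The floor contact (Fz +5 N at the expected height) indicates B is seated. Next I'll weigh C, to be sure.

Scaled: 0.454 m is 0.5675, 0.445 m is 0.5563.

```bash
python3 drive.py '[0.0038, 0.0625, 0, 0, 0, 0, 0.0075, 0.1375, 0, 0, 0, 0, 0.0125, 0.2125, 0, 0, 0, 0, 0.0175, 0.2875, 0, 0, 0, 0, 0.0225, 0.3625, 0, 0, 0, 0, 0.0275, 0.4375, 0, 0, 0, 0, 0.0325, 0.5125, 0, 0, 0, 0, 0.0363, 0.5563, 0, 0, 0, 0, 0.0363, 0.5675, 0, 0, 0, 0, 0.0363, 0.5675, 0, 0, 0, 0]' | grep posi
python3 - <<'E'
from h import *
c=wrist()
for l in lids(c): print(np.round(l[0],3),round(l[1],3),np.round(l[2],3))
E
python3 to.py .627 .098 .046
```

```text
position: [0.6268, 0.0978, 0.1991]
[0.628 0.097] 0.031 [0.061 0.058]
shift [0.     0.0012 0.1531] t 16.4 y axis [ 0.388  0.922 -0.001] F [-0.93 -0.87 -0.18]
```

Scaled: 0.154 m is 0.1925, 0.05 m is 0.0625.

```bash
python3 drive.py '[0, 0, 0.0625, 0, 0, 0, 0, 0, 0.125, 0, 0, 0, 0, 0, 0.175, 0, 0, 0, 0, 0, 0.1925, 0, 0, 0, 0, 0, 0.1925, 0, 0, 0]' | grep posi
python3 drive.py '[0, 0, 0, 0, 0, 0, 0, 0, 0, 0, 0, 0, 0, 0, 0, 0, 0, 0, 0, 0, 0, 0, 0, 0, 0, 0, 0, 0, 0, 0, 0, 0, 0, 0, 0, 0]' 0.04 35
python3 drive.py '[0, 0, -0.0125, 0, 0, 0, 0, 0, -0.0375, 0, 0, 0, 0, 0, -0.0625, 0, 0, 0, 0, 0, -0.0625, 0, 0, 0, 0, 0, -0.0625, 0, 0, 0, 0, 0, -0.0625, 0, 0, 0, 0, 0, -0.0625, 0, 0, 0, 0, 0, -0.0625, 0, 0, 0]' 
for i in 1 2 3 ; do python3 drive.py '[0, 0, 0, 0, 0, 0]' | grep ft_f;done
```

```text
position: [0.6266, 0.0968, 0.0451]
time: 17.77
position: [0.6285, 0.0974, 0.0479]
tool_rot: [0.198, 0.98, -0.0, 0.002]
ft_force: [-1.7, -2.9, 6.8]
opening: 0.0588
finger_force: 38.7
time: 18.77
position: [0.6266, 0.0978, 0.0948]
tool_rot: [0.198, 0.98, -0.0, -0.0]
ft_force: [0.6, -0.1, -6.5]
opening: 0.0591
finger_force: 39.9
ft_force: [0.3, -0.6, -6.1]
ft_force: [0.0, -0.0, -7.0]
ft_force: [-0.8, 0.1, -5.9]
```

C weighs about 6.4 N, clearly the heaviest. I'll set it down and fetch A.

Scaled: 0.048 m is 0.06, 0.045 m is 0.0563.

```bash
python3 drive.py '[0, 0, 0.0375, 0, 0, 0, 0, 0, 0.0563, 0, 0, 0, 0, 0, 0.06, 0, 0, 0, 0, 0, 0.06, 0, 0, 0]' 
python3 drive.py '[0, 0, 0, 0, 0, 0, 0, 0, 0, 0, 0, 0, 0, 0, 0, 0, 0, 0, 0, 0, -0.0375, 0, 0, 0, 0, 0, -0.1, 0, 0, 0, 0, 0, -0.1625, 0, 0, 0, 0, 0, -0.1925, 0, 0, 0, 0, 0, -0.1925, 0, 0, 0]' 0.085 | grep posi
python3 to.py .453 .241 .2
```

```text
time: 19.65
position: [0.627, 0.0977, 0.0476]
tool_rot: [0.198, 0.98, -0.0, 0.0]
ft_force: [-1.9, -0.9, -2.4]
opening: 0.0592
finger_force: 39.7
position: [0.6285, 0.0979, 0.2042]
shift [0.2173 0.064  0.0032] t 20.65 y axis [0.387 0.922 0.002] F [-0.14  0.06 -1.17]
```

Scaled: 0.216 m is 0.27, 0.2 m is 0.25.

```bash
python3 drive.py '[0.0625, 0.0188, 0, 0, 0, 0, 0.125, 0.0375, 0, 0, 0, 0, 0.1875, 0.055, 0, 0, 0, 0, 0.25, 0.0725, 0, 0, 0, 0, 0.27, 0.0788, 0, 0, 0, 0, 0.27, 0.0788, 0, 0, 0, 0, 0.27, 0.0788, 0, 0, 0, 0]' | grep posi
python3 - <<'E'
from h import *
c=wrist()
for l in lids(c): print(np.round(l[0],3),round(l[1],3),np.round(l[2],3))
E
python3 to.py .453 .241 .046
```

```text
position: [0.453, 0.2388, 0.2009]
[0.452 0.241] 0.031 [0.058 0.061]
shift [0.0011 0.0021 0.155 ] t 21.57 y axis [ 0.389  0.921 -0.   ] F [ 1.16  0.57 -0.04]
```

Scaled: 0.154 m is 0.1925, 0.14 m is 0.175.

```bash
python3 drive.py '[0.0013, 0.0025, 0.0625, 0, 0, 0, 0.0013, 0.0025, 0.125, 0, 0, 0, 0.0013, 0.0025, 0.175, 0, 0, 0, 0.0013, 0.0025, 0.1925, 0, 0, 0, 0.0013, 0.0025, 0.1925, 0, 0, 0]' | grep posi
python3 drive.py '[0, 0, 0, 0, 0, 0, 0, 0, 0, 0, 0, 0, 0, 0, 0, 0, 0, 0, 0, 0, 0, 0, 0, 0, 0, 0, 0, 0, 0, 0, 0, 0, 0, 0, 0, 0]' 0.04 35
python3 drive.py '[0, 0, -0.0375, 0, 0, 0, 0, 0, -0.1, 0, 0, 0, 0, 0, -0.1625, 0, 0, 0, 0, 0, -0.1925, 0, 0, 0, 0, 0, -0.1925, 0, 0, 0]' 
python3 to.py .519 -.219 .2
```

```text
position: [0.4523, 0.2412, 0.0469]
time: 22.95
position: [0.4536, 0.242, 0.0493]
tool_rot: [0.197, 0.98, 0.001, 0.002]
ft_force: [-0.6, -2.0, 6.6]
opening: 0.0593
finger_force: 38.7
time: 23.58
position: [0.4533, 0.2424, 0.2038]
tool_rot: [0.197, 0.98, 0.001, 0.002]
ft_force: [0.5, -0.6, -2.3]
opening: 0.0589
finger_force: 39.6
shift [-0.2392 -0.3999  0.0035] t 23.57 y axis [0.387 0.922 0.003] F [ 0.5  -0.6  -2.29]
```

Scaled: -0.4 m is -0.5, -0.242 m is -0.3025.

```bash
python3 drive.py '[-0.0313, -0.0513, 0, 0, 0, 0, -0.0688, -0.115, 0, 0, 0, 0, -0.1063, -0.1775, 0, 0, 0, 0, -0.1438, -0.24, 0, 0, 0, 0, -0.1813, -0.3025, 0, 0, 0, 0, -0.2188, -0.365, 0, 0, 0, 0, -0.2563, -0.4275, 0, 0, 0, 0, -0.2875, -0.48, 0, 0, 0, 0, -0.2994, -0.5, 0, 0, 0, 0, -0.2994, -0.5, 0, 0, 0, 0]' | grep posi
python3 drive.py '[0, 0, 0, 0, 0, 0, 0, 0, 0, 0, 0, 0, 0, 0, 0, 0, 0, 0]' | grep posi
python3 to.py .5195 -.219 .06
```

```text
position: [0.517, -0.22, 0.1995]
position: [0.5179, -0.2187, 0.2014]
shift [-0.0015  0.0003  0.1414] t 25.2 y axis [0.386 0.922 0.   ] F [ 0.52  0.1  -2.81]
```

Scaled: 0.132 m is 0.165, 0.127 m is 0.1588.

```bash
python3 drive.py '[-0.0013, 0, 0.0625, 0, 0, 0, -0.0013, 0, 0.1188, 0, 0, 0, -0.0013, 0, 0.1375, 0, 0, 0, -0.0013, 0, 0.15, 0, 0, 0, -0.0013, 0, 0.1588, 0, 0, 0, -0.0013, 0, 0.165, 0, 0, 0, -0.0013, 0, 0.165, 0, 0, 0]' 
python3 drive.py '[0, 0, 0.005, 0, 0, 0, 0, 0, 0.01, 0, 0, 0, 0, 0, 0.0125, 0, 0, 0, 0, 0, 0.0125, 0, 0, 0]'
```

```text
time: 26.08
position: [0.519, -0.2203, 0.0697]
tool_rot: [0.198, 0.98, -0.0, 0.0]
ft_force: [-0.2, 0.0, -2.8]
opening: 0.0591
finger_force: 39.9
time: 26.58
position: [0.5188, -0.2202, 0.0594]
tool_rot: [0.198, 0.98, -0.0, 0.0]
ft_force: [-1.6, 0.4, -0.1]
opening: 0.0592
finger_force: 40.1
```

Touchdown at the expected height, so I'll release, rise and check both placements.

Scaled: 0.001 m is 0.0013.

```bash
python3 drive.py '[0, 0, 0.0013, 0, 0, 0, 0, 0, 0.0013, 0, 0, 0]' | grep -E 'posi|ft_f'
python3 drive.py '[0, 0, 0, 0, 0, 0, 0, 0, 0, 0, 0, 0, 0, 0, 0, 0, 0, 0, 0, 0, 0, 0, 0, 0]' 0.085 | grep -E 'posi|ft_f'
python3 drive.py '[0, 0, -0.0625, 0, 0, 0, 0, 0, -0.125, 0, 0, 0, 0, 0, -0.1688, 0, 0, 0, 0, 0, -0.175, 0, 0, 0, 0, 0, -0.175, 0, 0, 0]' | grep posi
python3 - <<'E'
from h import *
c=wrist();cv2.imwrite("pics/w3.png",c["frame"][:,:,::-1])
for k in blobs(c["frame"],*GREEN,300): print(cv2.minEnclosingCircle(cast(c,k,.105)[:,:2].astype(np.float32)))
E
python3 to.py .627 .098 .2
```

```text
position: [0.5189, -0.2202, 0.0593]
ft_force: [-4.1, 2.0, 8.1]
position: [0.5187, -0.2201, 0.0582]
ft_force: [-1.0, -0.0, -0.2]
position: [0.5185, -0.2199, 0.1978]
((0.4780614972114563, -0.32861801981925964), 0.0331609733402729)
((0.5175008773803711, -0.2194739133119583), 0.03079124726355076)
((0.6086711883544922, 0.05479748547077179), 0.022512972354888916)
shift [ 0.0226  0.3351 -0.003 ] t 28.0 y axis [0.387 0.922 0.   ] F [-0.5  -0.01 -0.67]
```

View pics/w3.png

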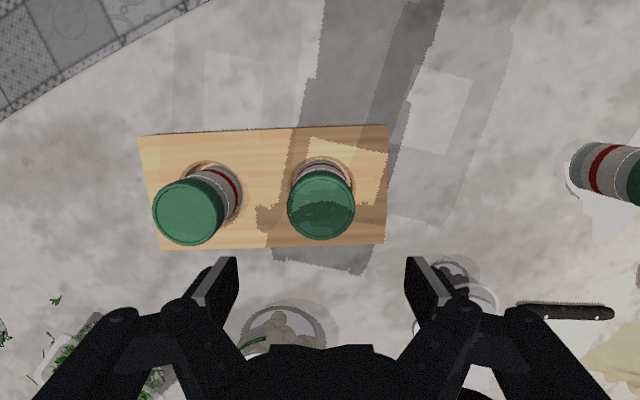

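Both tins stand upright in their pockets, lids at (188,210) and (321,203). They measure within 3 mm of the pocket centres at the seated lid height of 0.105 m. Now I'll fetch C.

Scaled: 0.335 m is 0.4188, 0.325 m is 0.4063.

```bash
python3 drive.py '[0.0038, 0.0625, 0, 0, 0, 0, 0.0088, 0.1375, 0, 0, 0, 0, 0.0138, 0.2125, 0, 0, 0, 0, 0.0188, 0.2875, 0, 0, 0, 0, 0.025, 0.3625, 0, 0, 0, 0, 0.0281, 0.4063, 0, 0, 0, 0, 0.0281, 0.4188, 0, 0, 0, 0, 0.0281, 0.4188, 0, 0, 0, 0]' | grep posi
python3 - <<'E'
from h import *
c=wrist()
for l in lids(c): print(np.round(l[0],3),round(l[1],3),np.round(l[2],3))
E
python3 to.py .627 .098 .046
```

```text
position: [0.627, 0.0974, 0.1966]
[ 0.526 -0.205] 0.028 [0.02  0.057]
[0.627 0.098] 0.031 [0.058 0.06 ]
shift [0.0003 0.0014 0.151 ] t 29.05 y axis [ 0.388  0.922 -0.001] F [-0.63 -0.74 -0.22]
```

Scaled: 0.151 m is 0.1888, 0.138 m is 0.1725.

```bash
python3 drive.py '[0, 0.0013, 0.0625, 0, 0, 0, 0, 0.0013, 0.125, 0, 0, 0, 0, 0.0013, 0.1725, 0, 0, 0, 0, 0.0013, 0.1888, 0, 0, 0, 0, 0.0013, 0.1888, 0, 0, 0]' | grep posi
python3 drive.py '[0, 0, 0, 0, 0, 0, 0, 0, 0, 0, 0, 0, 0, 0, 0, 0, 0, 0, 0, 0, 0, 0, 0, 0, 0, 0, 0, 0, 0, 0, 0, 0, 0, 0, 0, 0]' 0.04 40
python3 drive.py '[0, 0, -0.0125, 0, 0, 0, 0, 0, -0.05, 0, 0, 0, 0, 0, -0.1, 0, 0, 0, 0, 0, -0.15, 0, 0, 0, 0, 0, -0.1875, 0, 0, 0, 0, 0, -0.2063, 0, 0, 0, 0, 0, -0.2063, 0, 0, 0, 0, 0, -0.2063, 0, 0, 0]' 
python3 drive.py '[0, 0, 0, 0, 0, 0, 0, 0, 0, 0, 0, 0, 0, 0, 0, 0, 0, 0, 0, 0, 0, 0, 0, 0, 0, 0, 0, 0, 0, 0, 0, 0, 0, 0, 0, 0, 0, 0, 0, 0, 0, 0, 0, 0, 0, 0, 0, 0]'
python3 - <<'E'
from h import *
f=[optics.read_camera(n)["frame"] for n in("top","scene")]
cv2.imwrite("pics/end.png",np.vstack([f[0][100:300,150:550],f[1][100:330,150:550]])[:,:,::-1])
print(env.sense()["dq"])
E
```

```text
position: [0.6278, 0.0973, 0.047]
time: 30.42
position: [0.6297, 0.0978, 0.0499]
tool_rot: [0.197, 0.98, -0.0, 0.002]
ft_force: [-2.4, -3.3, 5.8]
opening: 0.0594
finger_force: 43.9
time: 31.42
position: [0.6269, 0.0984, 0.2102]
tool_rot: [0.198, 0.98, -0.0, -0.002]
ft_force: [0.1, -0.2, -6.5]
opening: 0.0596
finger_force: 45.9
time: 32.42
position: [0.6281, 0.0984, 0.2123]
tool_rot: [0.198, 0.98, 0.0, 0.0]
ft_force: [0.6, 0.8, -5.8]
opening: 0.0592
finger_force: 45.9
[-0.0024847   0.00083321  0.00065995 -0.00044817  0.0004194  -0.00152861]
```

View pics/end.png

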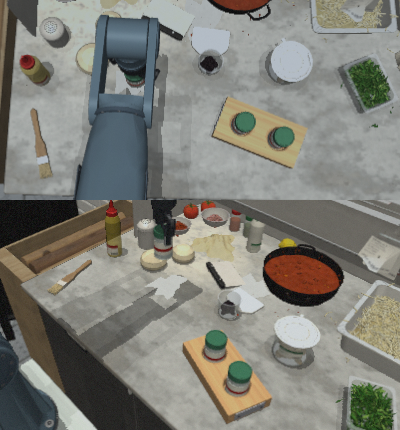

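The final views show both lighter tins seated in the rack (top part (245,123) and (283,138)). C is held upright with its underside about 0.16 m up, and the bystanders are unmoved.

```bash
python3 -c "
from rig import env, optics
print(env.close_job())"
```

```text
the job is handed in; nothing more can be done
None
```

I handed the job in at about 32.5 s of the 72 s limit: the two lighter tins (about 2.3 N and 2.6 N) stand let go in the rack pockets, and the heaviest (about 6.4 N) is held upright and still about 16 cm above the worktop; the hand-in printed no verdict.

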